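Scoop chestnuts into the roasting pan

TASK

Use the scoop to move all five chestnuts from the steel bin into the pan on the cooktop, without touching a chestnut with the fingers. Then lay the empty scoop back flat on the trivet. Leave the pan where it stands and do not disturb the mill, the shaker or the lemon.

Things in the scene. Friction and masses are not known exactly. Their poses are not given: they have to be found in the camera images.
- bin: open steel bin fixed to the worktop, 170 (its x) x 88 (its y) mm outside; origin under its middle, x from its low front to its high back. Floor 6 mm thick, walls 4 mm, inside 162 x 80 mm. Back wall (+x) and sides 45 mm high, front wall (-x) only 18 mm; the sides slope down to it over the front 50 mm.
- scoop: flat-bottomed aluminium scoop, black raised handle, 84 to 168 g. Origin under its floor, x to the open lip, z up. Floor 85 long (x -37.5 to 47.5) x 68 wide x 2.5 mm, flaring to 74 x 1.2 at the lip; back wall 34 mm high; side walls 3 mm thick, 30 mm high at the back, 16 at the front; 62 mm clear inside. Balances near x = -20 mm. It starts flat on the trivet, handle to the robot's left.
- scoop_grip (a point): middle of the scoop's handle, where to grip: x = -85, y = 0, z = 55 mm from the scoop's origin; axes as the scoop's. The handle is a bar 14 mm wide (y), 20 mm high (z 45 to 65 mm), level from x = -46 to -150 mm; a neck at x = -37 to -52 mm joins it to the back wall
- scoop_lip (a point): middle of the scoop's front lip, on its underside: x = +47.5 mm, y = z = 0 from the scoop's origin
- trivet: round flat dark trivet, 160 mm wide, 20 mm high, the scoop's rest; origin under its middle, top at z = 20 mm; it does not move
- pan: dark steel pan on the cooktop, round, upright wall: 190 mm outside, 55 mm high, wall 4 mm, floor 5 mm; with two loop handles near the rim at its +y and -y, reaching 129 mm from the middle; about 0.8 kg, loose; origin under its middle. The cooktop lies 6 mm above the worktop.
- chestnut_0: one of five brown chestnuts, nearly round, 29 mm thick with a small flat base and a point; origin at its middle; 12 to 23 g, slippery (friction about 0.2), rolls easily, and may wedge before the scoop lip; all start on the bin's floor
- chestnut_1: one of five brown chestnuts, nearly round, 29 mm thick with a small flat base and a point; origin at its middle; 12 to 23 g, slippery (friction about 0.2), rolls easily, and may wedge before the scoop lip; all start on the bin's floor
- chestnut_2: one of five brown chestnuts, nearly round, 29 mm thick with a small flat base and a point; origin at its middle; 12 to 23 g, slippery (friction about 0.2), rolls easily, and may wedge before the scoop lip; all start on the bin's floor
- chestnut_3: one of five brown chestnuts, nearly round, 29 mm thick with a small flat base and a point; origin at its middle; 12 to 23 g, slippery (friction about 0.2), rolls easily, and may wedge before the scoop lip; all start on the bin's floor
- chestnut_4: one of five brown chestnuts, nearly round, 29 mm thick with a small flat base and a point; origin at its middle; 12 to 23 g, slippery (friction about 0.2), rolls easily, and may wedge before the scoop lip; all start on the bin's floor
- pepper_mill: wooden pepper mill, 58 mm wide, 170 tall; loose bystander, origin under its middle
- salt_shaker: glass salt shaker, 44 mm wide, 90 tall; loose bystander, origin under its middle
- lemon: lemon, 78 x 55 x 56 mm; loose bystander, origin under its middle

How it is judged (in metres and radians):
On the way, in this order (a step that is already met when the one before it is completed fails the run):
1. a chestnut rides in the scoop, lifted clear of the bin (((x of chestnut_0 in the frame of scoop between -0.04 and 0.05 m and y of chestnut_0 in the frame of scoop between -0.035 and 0.035 m and z of chestnut_0 in the frame of scoop between 0.005 and 0.06 m and height (world z) of chestnut_0 above 0.08 m) or (x of chestnut_1 in the frame of scoop between -0.04 and 0.05 m and y of chestnut_1 in the frame of scoop between -0.035 and 0.035 m and z of chestnut_1 in the frame of scoop between 0.005 and 0.06 m and height (world z) of chestnut_1 above 0.08 m) or (x of chestnut_2 in the frame of scoop between -0.04 and 0.05 m and y of chestnut_2 in the frame of scoop between -0.035 and 0.035 m and z of chestnut_2 in the frame of scoop between 0.005 and 0.06 m and height (world z) of chestnut_2 above 0.08 m) or (x of chestnut_3 in the frame of scoop between -0.04 and 0.05 m and y of chestnut_3 in the frame of scoop between -0.035 and 0.035 m and z of chestnut_3 in the frame of scoop between 0.005 and 0.06 m and height (world z) of chestnut_3 above 0.08 m) or (x of chestnut_4 in the frame of scoop between -0.04 and 0.05 m and y of chestnut_4 in the frame of scoop between -0.035 and 0.035 m and z of chestnut_4 in the frame of scoop between 0.005 and 0.06 m and height (world z) of chestnut_4 above 0.08 m))), for 0.1 s.
2. all five chestnuts lie in the pan (horizontal distance between each of chestnut_0, chestnut_1, chestnut_2, chestnut_3, chestnut_4 and pan below 0.09 m and z of chestnut_0 in the frame of pan between 0.005 and 0.07 m and z of chestnut_1 in the frame of pan between 0.005 and 0.07 m and z of chestnut_2 in the frame of pan between 0.005 and 0.07 m and z of chestnut_3 in the frame of pan between 0.005 and 0.07 m and z of chestnut_4 in the frame of pan between 0.005 and 0.07 m), for 0.2 s.
At the end, for the whole second after the job is handed in: all five chestnuts lie at rest in the pan; the scoop lies flat (within 0.1 rad) on the trivet, its origin within 60 mm of the trivet's middle; the pan stands upright on the cooktop (all of step 2 and linear speed of each of chestnut_0, chestnut_1, chestnut_2, chestnut_3, chestnut_4 below 0.03 m/s and z of scoop in the frame of trivet between 0.015 and 0.026 m and horizontal distance between scoop and trivet below 0.06 m and angle between each of scoop, pan's own z axis and vertical below 0.1 rad and linear speed of scoop below 0.02 m/s); the robot touches nothing.
It fails at once if the fingers touch a chestnut (contact force between the fingers and chestnut_0 above 0.3 N or contact force between the fingers and chestnut_1 above 0.3 N or contact force between the fingers and chestnut_2 above 0.3 N or contact force between the fingers and chestnut_3 above 0.3 N or contact force between the fingers and chestnut_4 above 0.3 N).
It fails at once if the pan is shifted by more than 50 mm (distance of pan from where it was at the start of the episode above 0.05 m).
It fails at once if the mill, the shaker or the lemon is moved by more than 30 mm (distance of any of pepper_mill, salt_shaker, lemon from where it was at the start of the episode above 0.03 m).
It also fails if it takes over 72 s, if anything falls off the work surface, if the arm or the gripper's body presses on something with over 40 N, if the wrist force passes 120 N, or if a joint passes its speed limit or range.

ROBOT

A 6-joint arm with a two-finger parallel gripper is mounted at the origin on a cart in front of the work surface, level with it; the furniture and walls round the work are solid. World frame = base frame: x ahead of the robot, y to its left, z up, the work surface at z = 0. Lengths are in m, angles in degrees, forces in N, time in s.
With the tool pointing down it reaches from about 0.3 to 0.75 m from the base axis. Payload 8.5 kg.
Tool frame: the origin (TCP) lies midway between the tips of the shut fingers; the grasp point (between the pads) lies 19 mm behind it; z points along the fingers, y is the line along which they close (so a half turn about z gives the same grasp; the last joint's range is limited). The gripper opens to 85 mm and grips with 20 to 120 N. Pads are 22 mm wide; open, the fingers measure 114 mm over their backs; the gripper's body (76 mm by 85 mm) begins 54 mm behind the grasp point. The pads swing forward as they close: fully open they stand 13 mm farther back than shut.
Start: joints at [56.878, 21.807, 74.336, -0, 83.858, -12.336], TCP at [0.195, 0.514, 0.231] pointing down, gripper open.
Joint ranges: [-178.18, 178.18], [-50.72, 133.34], [12.68, 142.11], [-81.47, 261.47], [9.98, 163.14], [-165.26, 165.26]. Speed limits (degrees/s): [136.94, 136.94, 180, 180, 180, 180].

INTERFACE

Orientations are given as a 3x3 rotation matrix whose columns are the frame's x, y, z axes.
In Python, from rig import monitor, optics, close_job, models gives the robot as it stands.
- The arm moves only by the tool step_arm, never from a script. Its arguments are lists of equal length, an entry for each row: "fingers": the closure, from -1 (fully open) to 1 (shut); "travel": the shift along the tool's x, y, z scaled (see below), a list of three; "twist": the turn about the tool's z scaled (see below). In form: {"fingers": [fingers, ...], "travel": [[tx, ty, tz], ...], "twist": [twist, ...]}. A call has 1 to 10 rows; each row shifts and turns the commanded pose from where the row before left it, along the tool's axes as they then stand; what a row does not reach is not made up. The controller multiplies each number of a shift by 100 mm and each number of a turn by pi rad. A row lasts 1/8 s, in which the tool goes at most 62.5 mm and 10.7 degrees, less where a joint would pass 70% of its speed; a pose out of reach is approached as far as the arm can. A call with a number of a shift or a turn outside -1 to 1 is refused whole. A call with a gripper value outside its range is refused whole. The fingers move at their own pace and stop on an object; "force" is the grip in N (left out, the last holds). Time passes only in rows, so rows that do not move let the fingers close. It gives the time, the measured TCP pose, the force, the opening and the grip force at its end, in the units of the state.
- monitor.observe(): the state, without advancing time (a new reading comes with each control period).
- optics.get_image(name): name is "side" or "top" or "wrist"; returns (picture, depth): 384x512x3 uint8, blue, green, red; 384x512 float32, m along the optical axis (not along the pixel's ray), 0 where there is no reading.
- optics.get_calibration(name): a dict with "vertical_fov" (degrees; the focal length in pixels is half the picture's height over the tangent of half this angle, whatever the lens; pixels are square), "cx", "cy" (the principal point, pixels), "distortion" ([k1, k2, p1, p2, k3] as OpenCV has them; the pictures are not rectified), "world_from_camera" (4x4, takes a point from camera to world coordinates). Camera axes: x right, y up, looking along -z (the intrinsics and any distortion apply to the point x, -y, -z); pixel columns grow to the right and rows downward; lengths in m; the calibration is good to about 2 mm. A picture is of the moment at which its call begins: read the wrist's pose just before it. get_calibration takes no time and is no camera call; for the wrist camera it gives the pose at the moment of the call.
- close_job(): hands the job in; it is judged then, once.
Trained networks look in the newest picture that a camera, given by its name, has taken for a name from the list of things; names that differ only in an ending like _2 or _b are one class to them, and where a whole thing is asked for, a point or a joint stands for the part that bears it (a point fixed in the world has none). Each returns a list of dicts, best first, with "confidence" (0 to 1); they miss things now and then, are a little off and sometimes report something else, mostly with a low value. They report only what shows in the picture. A call takes as long as a camera call.
- models.trace(camera, query): "mask" (384x512 bool, what is visible of it) and "point" ([column, row] in pixels, amid what is visible of it).
- models.landmark_of(camera, query): "point" ([column, row] in pixels: a listed point, or the origin of a listed thing).
The state is a dict: "time_s": time; "q": joint angles; "qvel": joint speeds; "joint_efforts": joint torques, N m; "position": TCP position; "tool_rot": TCP orientation; "ft_force": force on the tool from outside, world axes, zero at the start; "wrist_torque": the same for the moment, N m; "grip_width": finger opening in m; "gripper_force": force on a finger pad.
Only numpy, scipy, OpenCV 4.12 (cv2) and the standard library are available. Lean on these libraries where they do the work, as an engineer would, in place of code of your own. Each camera call takes 0.05 s, during which the arm holds its last target. There are 200 camera calls.

## Working session

There is one attempt and no reset: what is moved stays moved. The work goes in short steps, Python scripts to look and compute and a tool call to move; the robot and the scene stay as the last step left them, time stands still between calls to the robot, and variables do not carry over. Pictures are saved under pics/ and viewed, at most 10 in all, crops included, and the job is handed in when it is done.

Besides the shell and the picture viewer there is one more tool, called after "Emit:" as name([rows], argument=value, ...), one row to a line, values as JSON. step_arm: Moves the arm, as the interface text tells. Its arguments: {"type":"object","properties":{"fingers":{"type":"array","items":{"type":"number"}},"travel":{"type":"array","items":{"type":"array","items":{"type":"number"}}},"twist":{"type":"array","items":{"type":"number"}},"force":{"type":"number"}},"required":["fingers","travel","twist"]}

```bash
mkdir -p pics; ls
cat > h.py <<'E'
import numpy as np, cv2
from rig import monitor, optics, close_job, models
def K(c):
    f=192/np.tan(np.radians(c["vertical_fov"])/2)
    return np.array([[f,0,c["cx"]],[0,f,c["cy"]],[0,0,1.]]), np.array(c["distortion"],float)
def ray(cal,px):
    k,d=K(cal); p=cv2.undistortPoints(np.array(px,float).reshape(-1,1,2),k,d).reshape(-1,2)
    T=np.array(cal["world_from_camera"]); v=np.c_[p[:,0],-p[:,1],-np.ones(len(p))]
    return T[:3,3], v@T[:3,:3].T
def atz(cal,px,z):
    o,v=ray(cal,px); return o+v*((z-o[2])/v[:,2])[:,None]
def depthpts(cal,depth,mask):
    r,c=np.nonzero(mask&(depth>0)); o,v=ray(cal,np.c_[c,r]); return o+v*depth[r,c][:,None]
E
python3 - <<'E'
from h import *
for n in ["top","side"]:
    im,d=optics.get_image(n); cv2.imwrite(f"pics/{n}0.png",im); np.savez(f"{n}0.npz",im=im,d=d)
    cal=optics.get_calibration(n); print(n,cal["vertical_fov"],np.round(cal["world_from_camera"],3).tolist())
    for q in ["bin","scoop","trivet","pan","chestnut_0","pepper_mill","salt_shaker","lemon"]:
        R=models.trace(n,q)
        for r in R[:6]:
            if r["confidence"]<.3: continue
            P=depthpts(cal,d,r["mask"])
            print(q,round(r["confidence"],2),np.round(r["point"]),np.round(np.median(P,0),3),np.round(np.percentile(P,[2,98],axis=0),3).tolist())
    for q in ["scoop","scoop_grip","scoop_lip","bin","pan","trivet"]:
        for r in models.landmark_of(n,q)[:1]: print(q,round(r["confidence"],2),np.round(r["point"],1))
print(monitor.observe())
E
```

```text
pics
top 50.7198823089193 [[-0.043, 0.977, -0.208, 0.394], [-0.999, -0.042, 0.009, -0.166], [0.001, 0.208, 0.978, 0.937], [0.0, 0.0, 0.0, 1.0]]
bin 0.76 [254. 266.] [ 0.435 -0.169  0.007] [[0.393, -0.255, 0.002], [0.48, -0.087, 0.049]]
scoop 0.8 [165. 247.] [0.488 0.023 0.023] [[0.438, -0.042, -0.913], [0.652, 0.447, 0.089]]
trivet 0.89 [181. 257.] [0.479 0.006 0.017] [[0.41, -0.061, 0.008], [0.556, 0.082, 0.022]]
trivet 0.67 [150. 174.] [0.65  0.062 0.048] [[0.624, 0.04, 0.03], [0.684, 0.089, 0.057]]
chestnut_0 0.69 [282. 159.] [ 0.647 -0.247  0.142] [[0.634, -0.272, 0.014], [0.677, -0.227, 0.169]]
chestnut_0 0.63 [280. 256.] [ 0.452 -0.231  0.032] [[0.441, -0.245, 0.019], [0.464, -0.219, 0.037]]
chestnut_0 0.6 [246. 255.] [ 0.454 -0.151  0.031] [[0.443, -0.162, 0.024], [0.467, -0.138, 0.037]]
chestnut_0 0.59 [262. 258.] [ 0.453 -0.193  0.032] [[0.443, -0.205, 0.026], [0.463, -0.184, 0.037]]
chestnut_0 0.48 [283. 272.] [ 0.413 -0.234  0.031] [[0.4, -0.247, 0.005], [0.426, -0.222, 0.036]]
pepper_mill 0.87 [282. 159.] [ 0.647 -0.247  0.134] [[0.633, -0.274, 0.001], [0.719, -0.226, 0.1
[... 1975 characters left out ...]
8577639e+01, -1.23342519e+01]), 'qvel': array([ 0.07114602, -0.05777434,  0.07677487, -0.00503547, -0.08452511,
       -0.0184904 ]), 'joint_efforts': array([ 1.53949838e-05, -4.48311782e+01, -2.31470490e+01, -2.01864686e-04,
        5.18912657e-04, -1.25192111e-05]), 'position': array([0.19517932, 0.51418921, 0.23133089]), 'tool_rot': array([[-9.34900218e-01,  3.54910667e-01,  2.46588955e-06],
       [ 3.54910667e-01,  9.34900218e-01,  1.97559760e-05],
       [ 4.70624596e-06,  1.93450368e-05, -1.00000000e+00]]), 'ft_force': array([ 0.40655628,  0.54895478, -0.46913331]), 'wrist_torque': array([ 0.00470768, -0.01143063, -0.07136491]), 'gripper_force': 0.0, 'grip_width': 0.08529359547879974}
```

Run:
```python
import cv2,numpy as np
a=cv2.imread("pics/top0.png")[120:330,90:420]; cv2.imwrite("pics/topc.png",cv2.resize(a,None,fx=2.4,fy=2.4,interpolation=cv2.INTER_CUBIC))
a=cv2.imread("pics/side0.png")[120:330,100:430]; cv2.imwrite("pics/sidec.png",cv2.resize(a,None,fx=2.4,fy=2.4,interpolation=cv2.INTER_CUBIC))
```

```text
(no output)
```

View pics/topc.png

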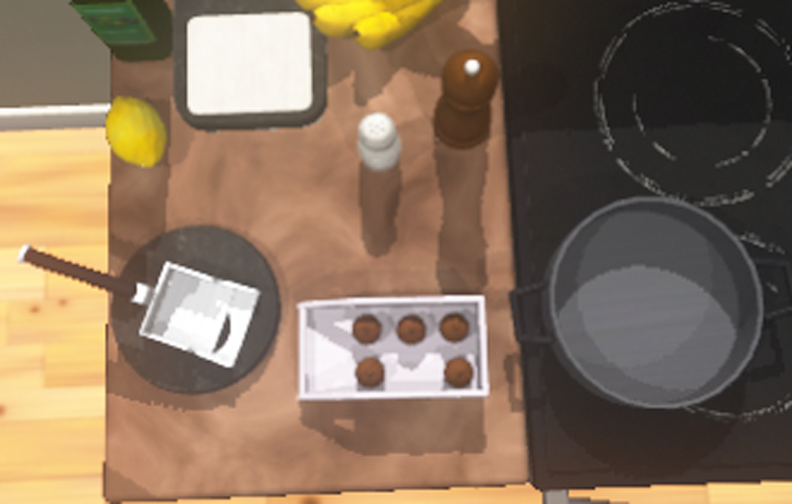

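View pics/sidec.png

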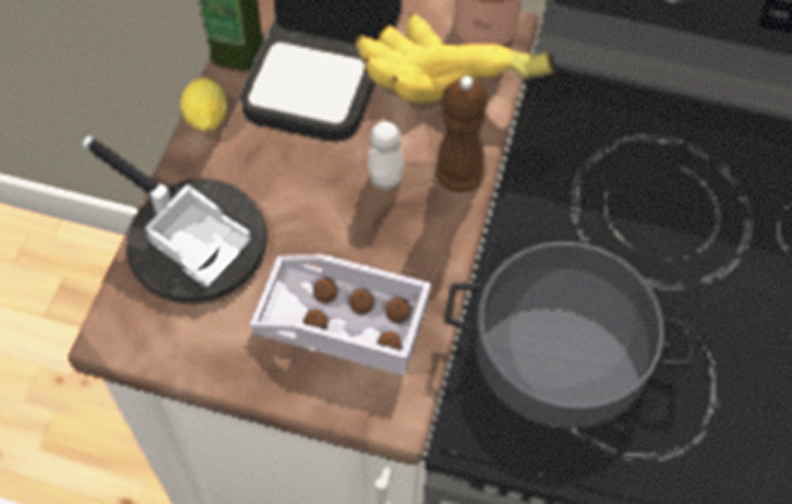

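Both views agree. The bin's low front faces left (+y), with the pan beyond its back. The five chestnuts are at the middle and back of the bin (crop pixels about 367,328 to 459,373). The scoop's handle points up-left, ending at crop pixel 25,253. Next I fit the poses.

Run:
```python
from h import *
from scipy.optimize import least_squares
res={}
for n in ["top","side"]:
    z=np.load(n+"0.npz"); cal=optics.get_calibration(n); d=z["d"]; im=z["im"]
    P=depthpts(cal,d,np.ones(d.shape,bool)); rc=np.argwhere(d>0); 
    # bin wall tops
    m=(abs(P[:,0]-.437)<.065)&(abs(P[:,1]+.172)<.11)&(P[:,2]>.041)&(P[:,2]<.052)
    q=P[m]; print(n,"bin top n",m.sum(),"z",np.median(q[:,2]).round(4))
    r=cv2.minAreaRect((q[:,:2]*1000).astype(np.float32)); print(r)
    # low front wall
    # pan rim
    m=(abs(P[:,0]-.47)<.12)&(abs(P[:,1]+.41)<.11)&(P[:,2]>.054)&(P[:,2]<.068); q=P[m]
    f=least_squares(lambda p:np.hypot(q[:,0]-p[0],q[:,1]-p[1])-.093,[.47,-.41],loss="soft_l1",f_scale=.002); print("pan",m.sum(),f.x.round(4),np.median(q[:,2]).round(4))
    # handle of scoop
    m=(P[:,2]>.078)&(P[:,2]<.095)&(abs(P[:,0]-.5)<.08)&(P[:,1]>.04)&(P[:,1]<.25); q=P[m]
    l=cv2.fitLine((q[:,:2]*1000).astype(np.float32),cv2.DIST_HUBER,0,.1,.1).ravel(); print("handle",m.sum(),l, np.median(q[:,2]).round(4), q[:,1].min().round(3),q[:,1].max().round(3))
    # trivet top
    m=(P[:,2]>.016)&(P[:,2]<.024)&(np.hypot(P[:,0]-.482,P[:,1]-.01)<.1); q=P[m]
    c=cv2.minEnclosingCircle((q[:,:2]*1000).astype(np.float32)); print("trivet",c)
    # scoop landmarks
    for nm,h in [("scoop",.0225),("scoop_grip",.075),("scoop_lip",.0205)]:
        for a in models.landmark_of(n,nm)[:1]: print(nm,round(a["confidence"],2),atz(cal,a["point"],h)[0].round(4))
    for a in models.trace(n,"chestnut_0")[:7]:
        p=a["point"]; 
        if a["confidence"]>.3: print("nut",round(a["confidence"],2),atz(cal,p,.0225)[0].round(4))
    # scoop mask lip points
    for a in models.trace(n,"scoop")[:1]:
        q=depthpts(cal,d,a["mask"]); q=q[(q[:,2]>.015)&(q[:,2]<.06)&(q[:,1]<.08)]; print("scoop body",cv2.minAreaRect((q[:,:2]*1000).astype(np.float32)))
```

```text
top bin top n 443 z 0.0472
((436.18206787109375, -202.2657012939453), (155.91580200195312, 89.55302429199219), 88.55833435058594)
pan 791 [ 0.4686 -0.4094] 0.061
handle 379 [3.6376125e-01 9.3149221e-01 5.1020715e+02 9.4668579e+01] 0.0862 0.04 0.151
trivet ((480.79803466796875, -0.026973724365234375), 89.59494018554688)
scoop 0.68 [0.4745 0.0077 0.0225]
scoop_grip 0.94 [0.5087 0.0825 0.075 ]
scoop_lip 0.68 [ 0.4618 -0.0348  0.0205]
nut 0.69 [ 0.6805 -0.2517  0.0225]
nut 0.63 [ 0.4544 -0.2335  0.0225]
nut 0.6 [ 0.4593 -0.1591  0.0225]
nut 0.59 [ 0.4523 -0.1946  0.0225]
nut 0.48 [ 0.4195 -0.2387  0.0225]
scoop body ((481.1307067871094, 18.654197692871094), (123.71083068847656, 75.34526824951172), 71.54505920410156)
side bin top n 329 z 0.0461
((437.38031005859375, -192.57310485839844), (132.9502716064453, 93.00305938720703), 88.20207214355469)
pan 575 [ 0.468 -0.41 ] 0.0592
handle 223 [3.5482278e-01 9.3493360e-01 5.0974780e+02 9.5887077e+01] 0.0856 0.04 0.154
trivet ((482.7043151855469, -1.3576701879501343), 88.8193130493164)
scoop 0.97 [0.4809 0.0089 0.0225]
scoop_grip 0.63 [0.5035 0.0834 0.075 ]
nut 0.65 [ 0.4135 -0.1517  0.0225]
nut 0.63 [ 0.4485 -0.1409  0.0225]
nut 0.5 [ 0.4514 -0.2327  0.0225]
nut 0.44 [ 0.4529 -0.1926  0.0225]
nut 0.43 [ 0.417  -0.2298  0.0225]
scoop body ((487.3551940917969, 13.675117492675781), (118.7331314086914, 83.8795394897461), 66.58712005615234)
```

```bash
cat >> h.py <<'E'
def yaw(R): return np.degrees(np.arctan2(R[1,1],R[0,1]))   # angle of tool y
def plan(p,y,n,start=None):
    s=monitor.observe(); p0,y0=(s["position"],yaw(s["tool_rot"])) if start is None else start
    dy=(y-y0+180)%360-180; step=(np.array(p)-p0)/n; rows=[]
    for i in range(n):
        a=np.radians(y0+dy*i/n); Y=np.array([np.cos(a),np.sin(a),0]); Z=np.array([0,0,-1.]); X=np.cross(Y,Z)
        rows.append([round(float(v@step/.1),3) for v in (X,Y,Z)])
    print("from",np.round(p0,4),round(y0,2),"travel",rows,"twist",round(-dy/180/n,4))
E
python3 -c "
from h import *
plan([.507,.088,.15],-21,10)"
```

```text
from [0.1952 0.5142 0.2313] 69.21 travel [[-0.443, -0.288, 0.081], [-0.482, -0.215, 0.081], [-0.51, -0.136, 0.081], [-0.525, -0.055, 0.081], [-0.527, 0.028, 0.081], [-0.516, 0.111, 0.081], [-0.493, 0.19, 0.081], [-0.457, 0.265, 0.081], [-0.41, 0.333, 0.081], [-0.352, 0.393, 0.081]] twist 0.0501
```

Emit:
step_arm([
  [-0.443,-0.288,0.081],
  [-0.482,-0.215,0.081],
  [-0.51,-0.136,0.081],
  [-0.525,-0.055,0.081],
  [-0.527,0.028,0.081],
  [-0.516,0.111,0.081],
  [-0.493,0.19,0.081],
  [-0.457,0.265,0.081],
  [-0.41,0.333,0.081],
  [-0.352,0.393,0.081],
], fingers=[-1,-1,-1,-1,-1,-1,-1,-1,-1,-1], twist=[0.05,0.05,0.05,0.05,0.05,0.05,0.05,0.05,0.05,0.05])

```text
time_s: 3.25
position: [0.5085, 0.0869, 0.1502]
tool_rot: [[0.36, 0.933, 0.0], [0.933, -0.36, 0.0], [0.0, 0.0, -1.0]]
ft_force: [0.1, 0.6, 0.3]
grip_width: 0.0852
gripper_force: 0.0
```

Emit:
step_arm([
  [0,0,0],
], fingers=[-1], twist=[0])

```text
time_s: 3.38
position: [0.5091, 0.0859, 0.1495]
tool_rot: [[0.36, 0.933, -0.0], [0.933, -0.36, -0.0], [-0.0, -0.0, -1.0]]
ft_force: [0.5, 0.1, -1.0]
grip_width: 0.0853
gripper_force: 0.0
```

Run:
```python
from h import *
s=monitor.observe(); print(s["time_s"],s["position"],yaw(s["tool_rot"]),s["q"].round(1))
cal=optics.get_calibration("wrist"); im,d=optics.get_image("wrist"); cv2.imwrite("pics/w1.png",im); np.savez("w1.npz",im=im,d=d)
print(np.round(cal["world_from_camera"],3).tolist())
for nm,h in [("scoop_grip",.075),("scoop",.0225),("scoop_lip",.0205)]:
    for a in models.landmark_of("wrist",nm)[:1]: print(nm,round(a["confidence"],2),a["point"],atz(cal,a["point"],h)[0].round(4))
P=depthpts(cal,d,np.ones(d.shape,bool))
m=(P[:,2]>.080)&(P[:,2]<.092)&(abs(P[:,0]-.51)<.06)&(P[:,1]>.04)&(P[:,1]<.25); q=P[m]
l=cv2.fitLine((q[:,:2]*1000).astype(np.float32),cv2.DIST_HUBER,0,.1,.1).ravel(); print("handle",m.sum(),l,np.median(q[:,2]),q[:,1].min(),q[:,1].max())
```

```text
3.375 [0.50909209 0.08589244 0.14953333] -21.095427595052342 [-3.6 22.9 87.3 -0.  69.8 17.5]
[[0.933, 0.346, 0.098, 0.534], [-0.359, 0.899, 0.251, 0.149], [-0.001, -0.27, 0.963, 0.292], [0.0, 0.0, 0.0, 1.0]]
scoop_grip 0.75 [257.0, 206.8] [0.5062 0.0826 0.075 ]
scoop_lip 0.85 [260.5, 298.2] [ 0.4643 -0.0344  0.0205]
handle 2733 [3.6200202e-01 9.3217731e-01 5.1486670e+02 1.0080038e+02] 0.08622710742959647 0.040194567782282406 0.1518943510848943
```

View pics/w1.png

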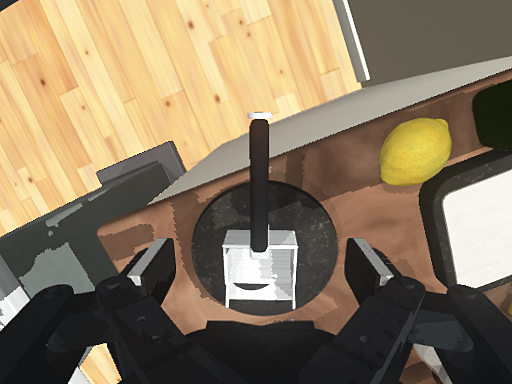

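The handle lies straight under the open fingers (column about 259, rows 120–250), so I descend and grip.

Emit:
step_arm([
  [0.03,0,0.4],
  [0,0,0.4],
  [0,0,0.135],
], fingers=[-1,-1,-1], twist=[0,0,0])

```text
time_s: 3.95
position: [0.5074, 0.0923, 0.0556]
tool_rot: [[0.353, 0.936, -0.003], [0.936, -0.353, 0.0], [-0.001, -0.003, -1.0]]
ft_force: [0.4, 0.1, 0.4]
grip_width: 0.0854
gripper_force: 0.0
```

Emit:
step_arm([
  [0,0,0],
  [0,0,0],
  [0,0,0],
  [0,0,0],
  [0,0,0],
  [0,0,0],
  [0,0,0],
], fingers=[1,1,1,1,1,1,1], twist=[0,0,0,0,0,0,0], force=110)

```text
time_s: 4.82
position: [0.5089, 0.0914, 0.0572]
tool_rot: [[0.355, 0.935, 0.001], [0.935, -0.355, 0.0], [0.0, 0.001, -1.0]]
ft_force: [-0.7, 2.7, 6.7]
grip_width: 0.0119
gripper_force: 107.4
```

Emit:
step_arm([
  [0,0,-0.3],
  [0,0,-0.3],
  [0,0,-0.3],
  [0,0,0],
], fingers=[1,1,1,1], twist=[0,0,0,0])

```text
time_s: 5.32
position: [0.5093, 0.0913, 0.1481]
tool_rot: [[0.355, 0.935, 0.003], [0.935, -0.355, -0.0], [0.001, 0.003, -1.0]]
ft_force: [-0.2, -0.1, -1.7]
grip_width: 0.0128
gripper_force: 107.8
```

Run:
```python
from h import *
from scipy.optimize import least_squares
for n in ["top","side"]:
    z=np.load(n+"0.npz"); cal=optics.get_calibration(n); d=z["d"]
    P=depthpts(cal,d,np.ones(d.shape,bool))
    m=(abs(P[:,0]-.437)<.055)&(P[:,1]<-.08)&(P[:,1]>-.266)&(P[:,2]>.041)&(P[:,2]<.05); q=P[m][:,:2]
    def r(p):  # centre, angle of bin x axis; wall midlines: sides v=+-42, back u=+83
        c,s=np.cos(p[2]),np.sin(p[2]); u=(q[:,0]-p[0])*c+(q[:,1]-p[1])*s; v=-(q[:,0]-p[0])*s+(q[:,1]-p[1])*c
        return np.minimum(abs(abs(v)-.042),abs(u-.083))
    f=least_squares(r,[.437,-.172,-1.59],loss="soft_l1",f_scale=.002); print(n,len(q),f.x[:2].round(4),np.degrees(f.x[2]).round(2),q.min(0),q.max(0),np.abs(r(f.x)).mean())
    c,s=np.cos(f.x[2]),np.sin(f.x[2])
    # chestnuts from depth: sphere centre fit
    m=(abs(P[:,0]-.437)<.045)&(abs(P[:,1]+.172)<.085)&(P[:,2]>.024)&(P[:,2]<.039); q3=P[m]
    u=(q3[:,0]-f.x[0])*c+(q3[:,1]-f.x[1])*s; v=-(q3[:,0]-f.x[0])*s+(q3[:,1]-f.x[1])*c
    k=(abs(v)<.037); q3,u,v=q3[k],u[k],v[k]
    from scipy.cluster.vq import kmeans2
    w=np.c_[u,v]; C,l=kmeans2(w,np.array([[.06,.02],[.06,-.02],[-.02,.02],[-.02,-.02],[.02,.02]]),minit="matrix")
    for i in range(5):
        a=q3[l==i]; b=np.c_[u,v][l==i]
        if len(a)<5: continue
        g=least_squares(lambda p:np.sqrt(((np.c_[b,a[:,2]]-p)**2).sum(1))-.0145,[*b.mean(0),.021],loss="soft_l1",f_scale=.001).x; print(" nut",len(a),(g*1000).round(1))
    m=(abs(P[:,0]-.437)<.04)&(P[:,1]>-.1)&(P[:,1]<-.075)&(P[:,2]>.012)&(P[:,2]<.024); print(" front wall y",P[m][:,1].min(),P[m][:,1].max(),np.median(P[m][:,2]))
# scoop attitude in hand
s=monitor.observe(); print(s["time_s"],s["position"],yaw(s["tool_rot"]),s["ft_force"].round(2),s["wrist_torque"].round(3),s["grip_width"])
for n in ["side","top"]:
    cal=optics.get_calibration(n); im,d=optics.get_image(n); cv2.imwrite(f"pics/{n}2.png",im); np.savez(n+"2.npz",im=im,d=d)
    for nm,h in [("scoop_lip",.11),("scoop",.112)]:
        for a in models.landmark_of(n,nm)[:1]: print(n,nm,round(a["confidence"],2),np.round(a["point"]),atz(cal,a["point"],h)[0].round(4))
    for a in models.trace(n,"scoop")[:1]:
        P=depthpts(cal,d,a["mask"]); P=P[(P[:,2]>.09)&(P[:,2]<.2)]
        x=-(P-s["position"])[:,:2]@s["tool_rot"][:2,0]; y=(P-s["position"])[:,:2]@s["tool_rot"][:2,1]
        for lo in range(-70,150,15):
            k=(x*1000>lo)&(x*1000<=lo+15)&(abs(y)<.025); 
            if k.sum()>3: print(lo,k.sum(),np.percentile(P[k,2],[5,50,95]).round(4))
```

```text
top 419 [ 0.4368 -0.1727] -91.21 [ 0.39068327 -0.25970235] [ 0.48169727 -0.12322428] 0.0015371161271262293
 nut 117 [59.2 17.7 20.7]
 nut 131 [ 62.4 -22.7  20.7]
 nut 115 [-22.4  18.6  20.5]
 nut 118 [-20.1 -21.4  20.4]
 nut 116 [19.  17.  20.6]
 front wall y -0.09136865587076921 -0.08229142232703397 0.020081849517113892
side 322 [ 0.4369 -0.1729] -91.38 [ 0.39011811 -0.25904365] [ 0.48434978 -0.12480938] 0.0015213001854474338
 nut 76 [57.9 18.9 19.6]
 nut 68 [ 61.  -22.1  19.8]
 nut 74 [-23.2  19.5  20. ]
 nut 69 [-20.5 -20.4  19.7]
 nut 73 [17.7 18.  19.7]
 front wall y -0.09403835835169622 -0.08519891016156561 0.020180083007984462
5.325 [0.50929627 0.09128941 0.14810278] -20.78927777711671 [-0.22 -0.11 -1.73] [ 0.103 -0.015 -0.029] 0.012800399056393871
side scoop_lip 0.75 [190. 210.] [ 0.4616 -0.0362  0.11  ]
side scoop 0.81 [176. 202.] [0.4747 0.0058 0.112 ]
top scoop_lip 0.65 [187. 256.] [ 0.4563 -0.0401  0.11  ]
top scoop 0.85 [165. 247.] [0.4762 0.0048 0.112 ]
-10 10 [0.1725 0.1747 0.1764]
5 57 [0.1704 0.1737 0.1763]
20 60 [0.1697 0.1731 0.1762]
35 66 [0.1666 0.1712 0.1743]
50 301 [0.1084 0.1177 0.1666]
65 187 [0.1073 0.1096 0.1116]
80 184 [0.107  0.1093 0.1116]
95 187 [0.1062 0.1086 0.1111]
110 189 [0.1046 0.1071 0.11  ]
125 127 [0.1044 0.1064 0.1085]
```

```bash
cat >> h.py <<'E'
def B(u,z,v=0,L=.137): # TCP for lip at bin u,v
    a=np.radians(-91.3); e=np.array([np.cos(a),np.sin(a)]); w=np.array([-e[1],e[0]])
    return [*(np.array([.4369,-.1728])+(u-L)*e+v*w), z]
E
python3 -c "
from h import *
plan(B(-.055,.125),-1.3,4); print(B(-.055,.125))"
```

```text
from [0.5084 0.0913 0.1461] -20.79 travel [[-0.228, -0.093, 0.053], [-0.22, -0.112, 0.053], [-0.209, -0.13, 0.053], [-0.197, -0.147, 0.053]] twist -0.0271
[np.float64(0.441255968045974), np.float64(0.01915058098995806), 0.125]
```

Emit:
step_arm([
  [-0.228,-0.093,0.053],
  [-0.22,-0.112,0.053],
  [-0.209,-0.13,0.053],
  [-0.197,-0.147,0.053],
  [0,0,0],
  [0,0,0],
], fingers=[1,1,1,1,1,1], twist=[-0.027,-0.027,-0.027,-0.027,0,0], force=120)

```text
time_s: 6.48
position: [0.4422, 0.0194, 0.1258]
tool_rot: [[0.025, 1.0, 0.001], [1.0, -0.025, 0.0], [0.0, 0.001, -1.0]]
ft_force: [-0.0, 0.3, -1.5]
grip_width: 0.0124
gripper_force: 117.9
```

```bash
cat >> h.py <<'E'
def look(tag,lipz):
    s=monitor.observe(); print(s["time_s"],s["position"].round(4),round(yaw(s["tool_rot"]),2),"F",s["ft_force"].round(1),"w",round(s["grip_width"],4))
    a=np.radians(-91.3); e=np.array([np.cos(a),np.sin(a)]); w=np.array([-e[1],e[0]]); c=np.array([.4369,-.1728])
    for n in ["top","side"]:
        cal=optics.get_calibration(n); im,d=optics.get_image(n); cv2.imwrite(f"pics/{n}{tag}.png",im); np.savez(n+tag+".npz",im=im,d=d)
        for r in models.landmark_of(n,"scoop_lip")[:1]:
            p=atz(cal,r["point"],lipz)[0]; print(n,"lip",round(r["confidence"],2),"uv",((p[:2]-c)@e*1000).round(1),((p[:2]-c)@w*1000).round(1))
        for r in models.trace(n,"scoop")[:1]:
            P=depthpts(cal,d,r["mask"]); x=-(P-s["position"])[:,:2]@s["tool_rot"][:2,0]; y=(P-s["position"])[:,:2]@s["tool_rot"][:2,1]
            k=(abs(y)<.028)&(x>.06)&(x<.15); 
            if k.sum()>20: print(n,"floor z-tcp by x",[(lo,(np.percentile(P[k&(x*1000>lo)&(x*1000<=lo+15),2],30)-s["position"][2]).round(4)) for lo in (60,75,90,105,120) if (k&(x*1000>lo)&(x*1000<=lo+15)).sum()>3],"xmax",np.percentile(x[k],99).round(4))
        for r in models.trace(n,"chestnut_0")[:7]:
            if r["confidence"]<.3: continue
            P=depthpts(cal,d,r["mask"]); P=P[P[:,2]>np.percentile(P[:,2],40)]; 
            if len(P)<4: continue
            m=np.median(P,0); print(n,"nut",round(r["confidence"],2),"uv",((m[:2]-c)@e*1000).round(0),((m[:2]-c)@w*1000).round(0),"ztop",(np.percentile(P[:,2],95)*1000).round(0))
E
python3 -c "
from h import *
look('3',.082)
plan(B(-.055,.0625),-1.3,2)"
```

```text
6.475 [0.4422 0.0194 0.1258] -1.43 F [-0.   0.3 -1.5] w 0.0124
top lip 0.65 uv -56.0 3.0
top floor z-tcp by x [(60, np.float64(-0.0362)), (75, np.float64(-0.0369)), (90, np.float64(-0.0375)), (105, np.float64(-0.0388)), (120, np.float64(-0.0397))] xmax 0.134
top nut 0.6 uv -20.0 -21.0 ztop 37.0
top nut 0.5 uv 61.0 -23.0 ztop 36.0
top nut 0.47 uv 59.0 18.0 ztop 36.0
top nut 0.44 uv 18.0 17.0 ztop 37.0
side lip 0.66 uv -56.4 -0.1
side floor z-tcp by x [(60, np.float64(-0.0372)), (75, np.float64(-0.0377)), (90, np.float64(-0.0384)), (105, np.float64(-0.0396)), (120, np.float64(-0.041))] xmax 0.1356
side nut 0.49 uv 60.0 17.0 ztop 36.0
side nut 0.48 uv 20.0 16.0 ztop 35.0
side nut 0.4 uv -22.0 15.0 ztop 37.0
from [0.4416 0.0194 0.1256] -1.34 travel [[-0.001, -0.002, 0.316], [-0.001, -0.002, 0.316]] twist -0.0001
```

Emit:
step_arm([
  [0,0,0.31],
  [0,0,0.31],
  [0,0,0],
], fingers=[1,1,1], twist=[0,0,0])

```text
time_s: 7.25
position: [0.4406, 0.0195, 0.0625]
tool_rot: [[0.024, 1.0, -0.004], [1.0, -0.024, 0.001], [0.001, -0.004, -1.0]]
ft_force: [0.8, 0.2, -0.9]
grip_width: 0.0124
gripper_force: 117.8
```

Emit:
step_arm([
  [-0.1,0,0],
  [-0.1,0,0],
  [-0.1,0,0],
  [-0.1,0,0],
  [-0.1,0,0],
  [0,0,0],
], fingers=[1,1,1,1,1,1], twist=[0,0,0,0,0,0])

```text
time_s: 8.0
position: [0.4403, -0.0313, 0.0636]
tool_rot: [[0.025, 1.0, -0.0], [1.0, -0.025, 0.0], [0.0, -0.0, -1.0]]
ft_force: [-0.3, 1.5, -1.2]
grip_width: 0.0121
gripper_force: 118.3
```

```bash
python3 -c "
from h import *
look('4',.02)
a=[cv2.imread(f'pics/{n}4.png')[210:310,190:330] for n in ('top','side')]
cv2.imwrite('pics/c4.png',cv2.resize(np.hstack(a),None,fx=2.8,fy=2.8,interpolation=2))"
```

```text
8.0 [ 0.4403 -0.0313  0.0636] -1.41 F [-0.3  1.5 -1.2] w 0.0121
top lip 0.58 uv -0.2 5.0
top floor z-tcp by x [(60, np.float64(-0.0365)), (75, np.float64(-0.0365)), (90, np.float64(-0.0374)), (105, np.float64(-0.0381)), (120, np.float64(-0.0397))] xmax 0.1373
top nut 0.47 uv 11.0 -22.0 ztop 37.0
top nut 0.43 uv 38.0 17.0 ztop 37.0
side lip 0.79 uv -8.2 9.4
side nut 0.5 uv 12.0 -23.0 ztop 46.0
```

View pics/c4.png

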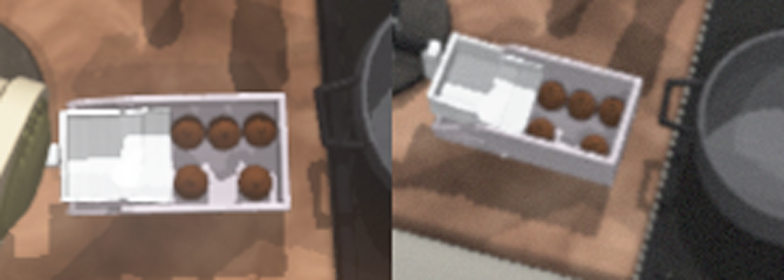

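The lip is at about u = -5 mm. The three far-side chestnuts form a column nearly touching the back wall, with two more on the near side. I keep pushing gently until the scoop's back end clears the front wall.

Emit:
step_arm([
  [-0.03,0,0],
  [-0.03,0,0],
  [-0.03,0,0],
  [-0.03,0,0],
  [-0.03,0,0],
  [0,0,0],
], fingers=[1,1,1,1,1,1], twist=[0,0,0,0,0,0])

```text
time_s: 9.15
position: [0.4377, -0.0378, 0.0642]
tool_rot: [[0.023, 1.0, -0.004], [1.0, -0.023, 0.015], [0.014, -0.004, -1.0]]
ft_force: [0.2, 57.0, 24.4]
grip_width: 0.0122
gripper_force: 123.0
```

```bash
python3 -c "
from h import *
look('5',.02)
a=[cv2.imread(f'pics/{n}5.png')[210:310,190:330] for n in ('top','side')]
cv2.imwrite('pics/c5.png',cv2.resize(np.hstack(a),None,fx=2.8,fy=2.8,interpolation=2))"
```

```text
9.15 [ 0.4377 -0.0378  0.0642] -1.33 F [ 0.2 57.  24.4] w 0.0122
top lip 0.77 uv 2.1 10.2
top floor z-tcp by x [(60, np.float64(-0.0375)), (75, np.float64(-0.0382)), (90, np.float64(-0.0393)), (105, np.float64(-0.0406)), (120, np.float64(-0.0422))] xmax 0.133
top nut 0.53 uv 12.0 17.0 ztop 37.0
top nut 0.46 uv 17.0 -21.0 ztop 37.0
top nut 0.46 uv 40.0 16.0 ztop 37.0
top nut 0.46 uv 66.0 18.0 ztop 37.0
top nut 0.41 uv 62.0 -23.0 ztop 36.0
side lip 0.73 uv -7.2 8.8
side floor z-tcp by x [(60, np.float64(-0.0381)), (75, np.float64(-0.0396)), (90, np.float64(-0.04)), (105, np.float64(-0.0414)), (120, np.float64(-0.0425))] xmax 0.1342
side nut 0.67 uv 13.0 16.0 ztop 37.0
side nut 0.6 uv 16.0 -21.0 ztop 36.0
side nut 0.49 uv 68.0 17.0 ztop 36.0
side nut 0.48 uv 40.0 16.0 ztop 37.0
side nut 0.42 uv 61.0 -23.0 ztop 36.0
```

View pics/c5.png

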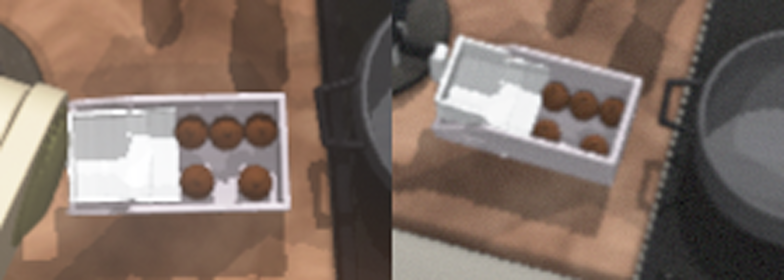

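The straight column has jammed at 57 N. I'll back off, then release the scoop briefly so it rests as a ramp, with its lip on the bin floor and its heel on the low front wall, and regrip it at that pitch.

Emit:
step_arm([
  [0.08,0,0],
  [0.06,0,0],
  [0,0,0],
], fingers=[1,1,1], twist=[0,0,0])

```text
time_s: 9.93
position: [0.4404, -0.0316, 0.0636]
tool_rot: [[0.023, 1.0, 0.0], [1.0, -0.023, -0.0], [-0.0, 0.0, -1.0]]
ft_force: [0.1, 1.9, -1.2]
grip_width: 0.0123
gripper_force: 118.0
```

```bash
python3 -c "
from h import *
look('6',.02); print(B(-.006,.0636))"
```

```text
9.925 [ 0.4404 -0.0316  0.0636] -1.31 F [ 0.1  1.9 -1.2] w 0.0123
top lip 0.82 uv -0.3 -0.1
top floor z-tcp by x [(60, np.float64(-0.0363)), (75, np.float64(-0.0369)), (90, np.float64(-0.0372)), (105, np.float64(-0.0385)), (120, np.float64(-0.0397))] xmax 0.1366
top nut 0.71 uv 61.0 -23.0 ztop 36.0
top nut 0.67 uv 16.0 -22.0 ztop 37.0
top nut 0.62 uv 9.0 16.0 ztop 38.0
top nut 0.61 uv 38.0 14.0 ztop 37.0
side lip 0.92 uv -3.6 -3.1
side floor z-tcp by x [(60, np.float64(-0.037)), (75, np.float64(-0.0379)), (90, np.float64(-0.0383)), (105, np.float64(-0.0396)), (120, np.float64(-0.0402))] xmax 0.1363
side nut 0.49 uv 62.0 -24.0 ztop 37.0
side nut 0.47 uv 38.0 13.0 ztop 36.0
side nut 0.37 uv 17.0 -22.0 ztop 37.0
[np.float64(0.4401442887009077), np.float64(-0.029836806866854138), 0.0636]
```

Emit:
step_arm([
  [0.03,0,0.01],
  [0,0,0],
], fingers=[1,1], twist=[0,0])

```text
time_s: 10.58
position: [0.4403, -0.0288, 0.0625]
tool_rot: [[0.023, 1.0, -0.0], [1.0, -0.023, -0.0], [-0.0, -0.0, -1.0]]
ft_force: [-0.5, 0.4, -1.4]
grip_width: 0.0121
gripper_force: 118.0
```

Emit:
step_arm([
  [0,0,0],
  [0,0,0],
  [0,0,0],
], fingers=[0.5,0.5,0.5], twist=[0,0,0])

```text
time_s: 10.95
position: [0.4405, -0.0288, 0.0627]
tool_rot: [[0.023, 1.0, 0.0], [1.0, -0.023, -0.0], [-0.0, 0.0, -1.0]]
ft_force: [-0.7, -0.7, -0.6]
grip_width: 0.0214
gripper_force: 0.0
```

```bash
python3 -c "
from h import *
look('7',.008)
a=[cv2.imread(f'pics/{n}7.png')[210:310,190:330] for n in ('top','side')]
cv2.imwrite('pics/c7.png',cv2.resize(np.hstack(a),None,fx=2.8,fy=2.8,interpolation=2))"
```

```text
10.95 [ 0.4405 -0.0288  0.0627] -1.35 F [-0.7 -0.7 -0.6] w 0.0214
top lip 0.93 uv -6.1 5.0
top floor z-tcp by x [(60, np.float64(-0.0441)), (75, np.float64(-0.0465)), (90, np.float64(-0.0484)), (105, np.float64(-0.051)), (120, np.float64(-0.0547))] xmax 0.1373
top nut 0.65 uv 66.0 16.0 ztop 38.0
top nut 0.61 uv 9.0 15.0 ztop 37.0
top nut 0.45 uv -69.0 2.0 ztop 81.0
top nut 0.42 uv 15.0 -22.0 ztop 37.0
side lip 0.72 uv -13.0 4.5
side floor z-tcp by x [(60, np.float64(-0.0445)), (75, np.float64(-0.0475)), (90, np.float64(-0.0503)), (105, np.float64(-0.0525)), (120, np.float64(-0.0554))] xmax 0.1349
side nut 0.67 uv 10.0 16.0 ztop 35.0
side nut 0.54 uv 62.0 -24.0 ztop 40.0
side nut 0.46 uv 68.0 15.0 ztop 45.0
side nut 0.39 uv 39.0 12.0 ztop 35.0
```

View pics/c7.png

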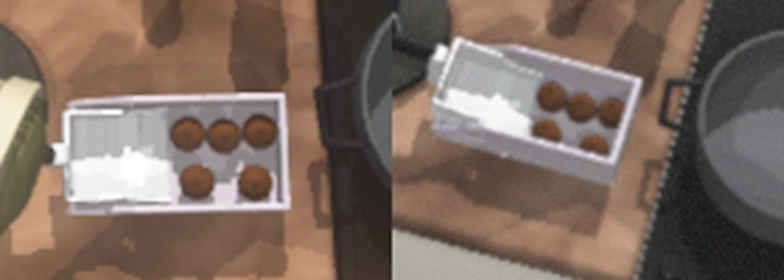

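The ramp pose has worked: the lip is on the bin floor and the pitch is about 9°, with all five chestnuts ahead of it. I regrip and drive forward.

Emit:
step_arm([
  [0,0,0],
  [0,0,0],
  [0,0,0],
  [0,0,0],
], fingers=[1,1,1,1], twist=[0,0,0,0], force=110)

```text
time_s: 11.85
position: [0.4404, -0.0288, 0.0627]
tool_rot: [[0.024, 1.0, 0.0], [1.0, -0.024, -0.0], [-0.0, 0.0, -1.0]]
ft_force: [-0.3, 0.3, 2.7]
grip_width: 0.0123
gripper_force: 107.1
```

Emit:
step_arm([
  [-0.03,0,0],
  [-0.03,0,0],
  [-0.03,0,0],
  [-0.03,0,0],
  [0,0,0],
], fingers=[1,1,1,1,1], twist=[0,0,0,0,0])

```text
time_s: 12.48
position: [0.4401, -0.0411, 0.0626]
tool_rot: [[0.024, 1.0, -0.0], [1.0, -0.024, -0.0], [-0.0, -0.0, -1.0]]
ft_force: [0.6, -1.0, 0.1]
grip_width: 0.0125
gripper_force: 107.1
```

```bash
python3 -c "
from h import *
look('8',.008)"
```

```text
12.475 [ 0.4401 -0.0411  0.0626] -1.36 F [ 0.6 -1.   0.1] w 0.0125
top lip 0.95 uv 7.6 -2.8
top floor z-tcp by x [(60, np.float64(-0.0436)), (75, np.float64(-0.0463)), (90, np.float64(-0.0486)), (105, np.float64(-0.0513)), (120, np.float64(-0.0542))] xmax 0.136
top nut 0.66 uv 254.0 37.0 ztop 62.0
side lip 0.64 uv 5.8 -1.6
side floor z-tcp by x [(60, np.float64(-0.0443)), (75, np.float64(-0.0468)), (90, np.float64(-0.0496)), (105, np.float64(-0.0528)), (120, np.float64(-0.0558))] xmax 0.1322
side nut 0.62 uv 39.0 13.0 ztop 36.0
side nut 0.54 uv 16.0 -22.0 ztop 35.0
side nut 0.51 uv 62.0 -24.0 ztop 37.0
```

Emit:
step_arm([
  [-0.03,0,0],
  [-0.03,0,0],
  [-0.03,0,0],
  [0,0,0.03],
  [0,0,0.03],
  [0,0,0.03],
  [0,0,0.03],
  [0,0,0],
], fingers=[1,1,1,1,1,1,1,1], twist=[0,0,0,0,0,0,0,0])

```text
time_s: 13.88
position: [0.4404, -0.0497, 0.0509]
tool_rot: [[0.023, 1.0, 0.001], [1.0, -0.023, -0.0], [-0.0, 0.001, -1.0]]
ft_force: [0.1, 4.9, 7.8]
grip_width: 0.0124
gripper_force: 108.2
```

```bash
python3 -c "
from h import *
look('9',.008)
a=[cv2.imread(f'pics/{n}9.png')[210:310,190:330] for n in ('top','side')]
cv2.imwrite('pics/c9.png',cv2.resize(np.hstack(a),None,fx=2.8,fy=2.8,interpolation=2))"
```

```text
13.875 [ 0.4404 -0.0497  0.0509] -1.32 F [0.1 4.9 7.8] w 0.0124
top lip 0.8 uv 21.8 4.7
top floor z-tcp by x [(60, np.float64(-0.0372)), (75, np.float64(-0.0386)), (90, np.float64(-0.0395)), (105, np.float64(-0.0409)), (120, np.float64(-0.0437))] xmax 0.1366
top nut 0.48 uv 28.0 -22.0 ztop 37.0
top nut 0.47 uv 7.0 18.0 ztop 38.0
top nut 0.46 uv 60.0 -24.0 ztop 37.0
top nut 0.43 uv 38.0 13.0 ztop 38.0
side lip 0.89 uv 9.4 -4.6
side floor z-tcp by x [(60, np.float64(-0.037)), (75, np.float64(-0.0397)), (90, np.float64(-0.0405)), (105, np.float64(-0.0418)), (120, np.float64(-0.0439))] xmax 0.1383
side nut 0.6 uv 28.0 -22.0 ztop 36.0
side nut 0.59 uv 62.0 -24.0 ztop 37.0
side nut 0.56 uv 68.0 15.0 ztop 36.0
side nut 0.46 uv 9.0 17.0 ztop 38.0
```

View pics/c9.png

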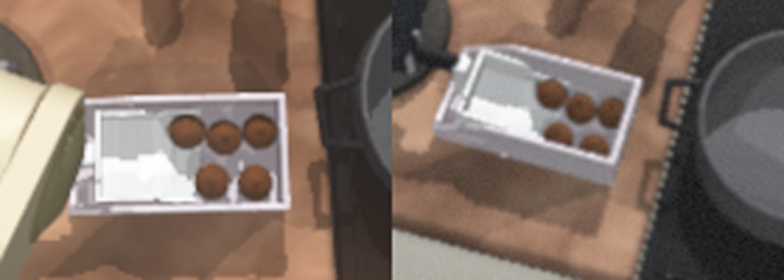

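The first chestnut is riding on the scoop (left crop, about 187,130). I keep driving while levelling.

Emit:
step_arm([
  [-0.03,0,0.015],
  [-0.03,0,0.015],
  [-0.03,0,0.005],
  [-0.035,0,0],
  [-0.035,0,0],
  [-0.035,0,0],
  [-0.035,0,0],
  [-0.035,0,0],
  [-0.035,0,0],
  [0,0,0],
], fingers=[1,1,1,1,1,1,1,1,1,1], twist=[0,0,0,0,0,0,0,0,0,0])

```text
time_s: 15.52
position: [0.4396, -0.0799, 0.0476]
tool_rot: [[0.023, 1.0, 0.001], [1.0, -0.023, -0.001], [-0.001, 0.001, -1.0]]
ft_force: [-0.4, 3.6, 7.7]
grip_width: 0.0127
gripper_force: 108.6
```

```bash
python3 -c "
from h import *
look('10',.007)
a=[cv2.imread(f'pics/{n}10.png')[210:310,190:330] for n in ('top','side')]
cv2.imwrite('pics/c10.png',cv2.resize(np.hstack(a),None,fx=2.8,fy=2.8,interpolation=2))"
```

```text
15.525 [ 0.4396 -0.0799  0.0476] -1.33 F [-0.4  3.6  7.7] w 0.0127
top lip 0.61 uv 54.4 3.7
top floor z-tcp by x [(60, np.float64(-0.0358)), (75, np.float64(-0.0364)), (90, np.float64(-0.0372)), (105, np.float64(-0.038)), (120, np.float64(-0.0402))] xmax 0.1367
top nut 0.66 uv 36.0 -20.0 ztop 39.0
top nut 0.47 uv 11.0 15.0 ztop 40.0
top nut 0.41 uv 66.0 -21.0 ztop 37.0
side lip 0.71 uv 49.2 -4.1
side floor z-tcp by x [(60, np.float64(-0.0353)), (75, np.float64(-0.0379)), (90, np.float64(-0.0389)), (105, np.float64(-0.039))] xmax 0.1175
side nut 0.67 uv 39.0 7.0 ztop 38.0
side nut 0.51 uv 67.0 17.0 ztop 37.0
side nut 0.5 uv 36.0 -21.0 ztop 38.0
side nut 0.42 uv 11.0 14.0 ztop 40.0
side nut 0.42 uv 66.0 -23.0 ztop 37.0
```

Emit:
step_arm([
  [-0.03,-0.012,0],
  [-0.03,-0.01,0],
  [-0.03,0,0],
  [-0.03,0,0],
  [-0.03,0,0],
  [-0.03,0,0],
  [-0.03,0,0],
  [-0.03,0,0],
  [-0.03,0,0],
  [0,0,0],
], fingers=[1,1,1,1,1,1,1,1,1,1], twist=[0,0,0,0,0,0,0,0,0,0])

```text
time_s: 17.18
position: [0.4368, -0.1063, 0.0476]
tool_rot: [[0.023, 1.0, 0.001], [1.0, -0.023, -0.0], [-0.0, 0.001, -1.0]]
ft_force: [0.9, 7.7, 7.5]
grip_width: 0.013
gripper_force: 108.8
```

```bash
python3 -c "
from h import *
look('11',.007)
a=[cv2.imread(f'pics/{n}11.png')[210:310,190:330] for n in ('top','side')]
cv2.imwrite('pics/c11.png',cv2.resize(np.hstack(a),None,fx=2.8,fy=2.8,interpolation=2))"
```

```text
17.175 [ 0.4368 -0.1063  0.0476] -1.32 F [0.9 7.7 7.5] w 0.013
top lip 0.84 uv 79.7 -5.7
top floor z-tcp by x [(60, np.float64(-0.0353)), (75, np.float64(-0.0366)), (90, np.float64(-0.0362)), (105, np.float64(-0.0367)), (120, np.float64(-0.0397))] xmax 0.1426
top nut 0.68 uv 36.0 -18.0 ztop 41.0
top nut 0.68 uv 66.0 18.0 ztop 43.0
top nut 0.66 uv 64.0 -19.0 ztop 38.0
top nut 0.58 uv 39.0 9.0 ztop 48.0
top nut 0.56 uv 15.0 13.0 ztop 44.0
side lip 0.78 uv 78.3 -3.8
side floor z-tcp by x [(60, np.float64(-0.0351)), (75, np.float64(-0.0376)), (90, np.float64(-0.0384)), (105, np.float64(-0.04)), (120, np.float64(-0.0412))] xmax 0.1392
side nut 0.65 uv 12.0 12.0 ztop 43.0
side nut 0.56 uv 65.0 -19.0 ztop 38.0
side nut 0.53 uv 67.0 16.0 ztop 42.0
```

View pics/c11.png

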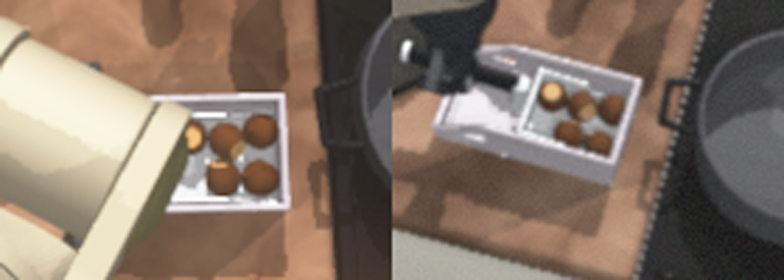

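All five chestnuts are in the scoop (left crop, about 190–262, 130–178). I close the gap to the back wall and level the scoop. Then I lift it slightly behind the bin's wall to check the droop.

Emit:
step_arm([
  [-0.02,0.01,0],
  [-0.02,0,0],
  [-0.01,0,0.02],
  [0,0,0.02],
  [0,0,0.01],
  [0,0,0],
], fingers=[1,1,1,1,1,1], twist=[0,0,0,0,0,0], force=120)

```text
time_s: 18.32
position: [0.437, -0.1087, 0.0423]
tool_rot: [[0.023, 1.0, -0.0], [1.0, -0.023, 0.005], [0.005, -0.0, -1.0]]
ft_force: [4.6, 23.0, 9.1]
grip_width: 0.0126
gripper_force: 119.0
```

```bash
python3 -c "
from h import *
look('12',.007)"
```

```text
18.325 [ 0.437  -0.1087  0.0423] -1.32 F [ 4.6 23.   9.1] w 0.0126
top lip 0.75 uv -6.7 187.5
top floor z-tcp by x [(60, np.float64(-0.0331)), (75, np.float64(-0.0336)), (90, np.float64(-0.034)), (105, np.float64(-0.0337)), (120, np.float64(-0.0356))] xmax 0.1409
top nut 0.65 uv 41.0 7.0 ztop 49.0
top nut 0.56 uv 65.0 -19.0 ztop 38.0
side lip 0.56 uv 79.3 -3.5
side floor z-tcp by x [(60, np.float64(-0.033)), (75, np.float64(-0.0346)), (105, np.float64(-0.0344)), (120, np.float64(-0.0354))] xmax 0.1274
side nut 0.6 uv 42.0 7.0 ztop 50.0
side nut 0.51 uv 64.0 -21.0 ztop 39.0
side nut 0.46 uv 38.0 -20.0 ztop 44.0
side nut 0.46 uv 66.0 15.0 ztop 39.0
```

Emit:
step_arm([
  [0,0,-0.1],
  [0,0,-0.12],
  [0,0,0],
  [0,0,0],
], fingers=[1,1,1,1], twist=[0,0,0,0])

```text
time_s: 19.23
position: [0.4368, -0.1097, 0.0635]
tool_rot: [[0.024, 1.0, -0.001], [1.0, -0.024, 0.004], [0.004, -0.001, -1.0]]
ft_force: [3.6, 10.7, -2.4]
grip_width: 0.0126
gripper_force: 117.7
```

```bash
python3 -c "
from h import *
look('13',.03)
a=[cv2.imread(f'pics/{n}13.png')[210:310,190:330] for n in ('top','side')]
cv2.imwrite('pics/c13.png',cv2.resize(np.hstack(a),None,fx=2.8,fy=2.8,interpolation=2))"
```

```text
19.225 [ 0.4368 -0.1097  0.0635] -1.35 F [ 3.6 10.7 -2.4] w 0.0126
top lip 0.76 uv 81.6 -0.4
top floor z-tcp by x [(60, np.float64(-0.0344)), (75, np.float64(-0.0356)), (90, np.float64(-0.0353)), (105, np.float64(-0.0364)), (120, np.float64(-0.0373))] xmax 0.1431
top nut 0.71 uv 42.0 6.0 ztop 68.0
top nut 0.63 uv 66.0 15.0 ztop 58.0
top nut 0.6 uv 36.0 -18.0 ztop 58.0
side lip 0.63 uv 79.0 -9.8
side floor z-tcp by x [(60, np.float64(-0.0343)), (75, np.float64(-0.0354)), (90, np.float64(-0.0103)), (105, np.float64(-0.0381)), (120, np.float64(-0.039))] xmax 0.1242
side nut 0.54 uv 14.0 12.0 ztop 59.0
side nut 0.45 uv 65.0 -20.0 ztop 55.0
```

View pics/c13.png

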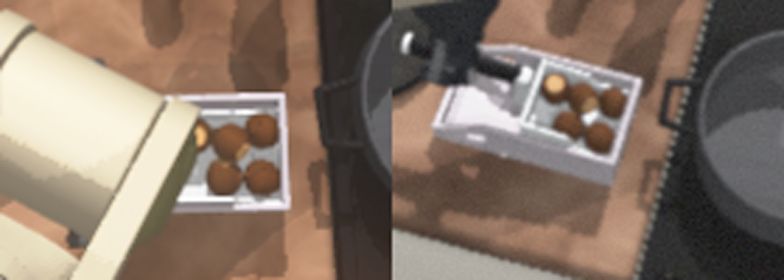

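All five are riding, with droop of only 2–3° and the bin's back wall still containing them. Next is the dash to the pan, then a sharp reversal to throw them off the lip.

Emit:
step_arm([
  [0.03,0,0],
  [0,0,-0.2],
  [0,0,-0.3],
  [-0.25,0.09,-0.1],
  [-0.4,0.09,0],
  [-0.6,0.09,0],
  [-0.6,0.09,0],
  [0.6,0,0],
  [0.6,0,0],
  [0.4,0,0],
], fingers=[1,1,1,1,1,1,1,1,1,1], twist=[0,0,0,0,0,0,0,0,0,0])

```text
time_s: 20.88
position: [0.4721, -0.1327, 0.1238]
tool_rot: [[0.024, 1.0, -0.001], [1.0, -0.024, 0.0], [0.0, -0.001, -1.0]]
ft_force: [2.0, 0.5, -0.9]
grip_width: 0.0124
gripper_force: 118.0
```

```bash
python3 -c "
from h import *
look('14',.09)
a=[cv2.imread(f'pics/{n}14.png')[190:330,190:410] for n in ('top','side')]
cv2.imwrite('pics/c14.png',cv2.resize(np.hstack(a),None,fx=1.8,fy=1.8,interpolation=2))"
```

```text
20.875 [ 0.4721 -0.1327  0.1238] -1.35 F [ 2.   0.5 -0.9] w 0.0124
top lip 0.83 uv 103.7 32.0
top floor z-tcp by x [(60, np.float64(-0.0336)), (75, np.float64(-0.034)), (90, np.float64(-0.034)), (105, np.float64(-0.0342)), (120, np.float64(-0.0356))] xmax 0.1442
top nut 0.58 uv 276.0 101.0 ztop 43.0
top nut 0.54 uv 278.0 67.0 ztop 42.0
top nut 0.53 uv 305.0 14.0 ztop 42.0
top nut 0.52 uv 258.0 8.0 ztop 44.0
side lip 0.93 uv 104.8 27.7
side floor z-tcp by x [(60, np.float64(-0.0321)), (75, np.float64(-0.0345)), (90, np.float64(-0.0347)), (105, np.float64(-0.0348)), (120, np.float64(-0.0361))] xmax 0.1455
side nut 0.52 uv 285.0 75.0 ztop 40.0
side nut 0.51 uv -5.0 185.0 ztop 89.0
side nut 0.49 uv 252.0 104.0 ztop 40.0
side nut 0.4 uv 304.0 8.0 ztop 41.0
side nut 0.35 uv 33.0 32.0 ztop 155.0
```

View pics/c14.png

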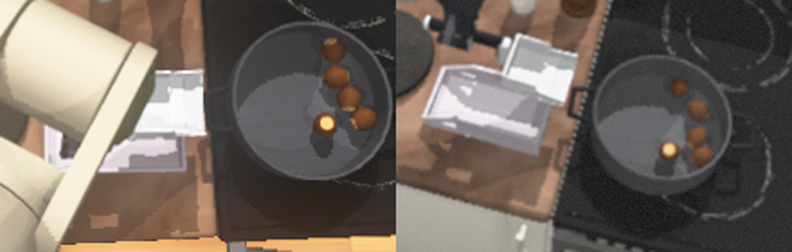

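The picture shows all five chestnuts in the pan (left crop, about 326–365, 48–123), with the scoop and bin empty. Now I return the scoop to the trivet.

```bash
python3 -c "
from h import *
plan([.4837,.104,.100],-1.3,5)"
```

```text
from [ 0.4727 -0.1355  0.124 ] -1.42 travel [[0.479, 0.01, 0.048], [0.479, 0.01, 0.048], [0.479, 0.01, 0.048], [0.479, 0.011, 0.048], [0.479, 0.011, 0.048]] twist -0.0001
```

Emit:
step_arm([
  [0.479,0.01,0],
  [0.479,0.01,0.06],
  [0.479,0.01,0.06],
  [0.479,0.01,0.06],
  [0.479,0.01,0.06],
  [0,0,0.15],
  [0,0,0.15],
  [0,0,0.08],
  [0,0,0],
], fingers=[1,1,1,1,1,1,1,1,1], twist=[0,0,0,0,0,0,0,0,0])

```text
time_s: 22.4
position: [0.4834, 0.1043, 0.0618]
tool_rot: [[0.024, 1.0, -0.001], [1.0, -0.024, -0.0], [-0.0, -0.001, -1.0]]
ft_force: [-0.3, -0.8, -1.6]
grip_width: 0.0121
gripper_force: 118.0
```

Run:
```python
from h import *
s=monitor.observe(); print(s["time_s"],s["position"],s["ft_force"])
for n in ["top","side"]:
    cal=optics.get_calibration(n); im,d=optics.get_image(n)
    for nm,h in [("scoop",.0225),("scoop_lip",.022),("trivet",0.0)]:
        for a in models.landmark_of(n,nm)[:1]: print(n,nm,round(a["confidence"],2),atz(cal,a["point"],h)[0].round(4))
    for r in models.trace(n,"scoop")[:1]:
        P=depthpts(cal,d,r["mask"]); x=-(P-s["position"])[:,:2]@s["tool_rot"][:2,0]; y=(P-s["position"])[:,:2]@s["tool_rot"][:2,1]
        for lo in (60,75,90,105,120):
            k=(abs(y)<.025)&(x*1000>lo)&(x*1000<=lo+15)
            if k.sum()>3: print(lo,np.percentile(P[k,2],[20,50]).round(4))
```

```text
22.4 [0.48343451 0.10429003 0.06181286] [-0.30949058 -0.82025933 -1.6179986 ]
top scoop 0.97 [0.4812 0.0079 0.0225]
top scoop_lip 0.95 [ 0.4823 -0.0421  0.022 ]
60 [0.0283 0.0304]
75 [0.0276 0.0288]
90 [0.0271 0.0283]
105 [0.0266 0.028 ]
120 [0.0253 0.0268]
side scoop 0.66 [0.4878 0.0041 0.0225]
side scoop_lip 0.7 [ 0.4247 -0.1747  0.022 ]
side trivet 0.7 [0.4902 0.0101 0.    ]
60 [0.0287 0.0334]
75 [0.0275 0.029 ]
90 [0.027  0.0284]
105 [0.0267 0.0282]
120 [0.0249 0.0266]
```

Emit:
step_arm([
  [0,0,0.02],
  [0,0,0.015],
  [0,0,0.015],
  [0,0,0],
], fingers=[1,1,1,1], twist=[0,0,0,0])

```text
time_s: 23.4
position: [0.4833, 0.1048, 0.057]
tool_rot: [[0.024, 1.0, -0.0], [1.0, -0.024, 0.0], [-0.0, -0.0, -1.0]]
ft_force: [-0.1, -0.1, -2.0]
grip_width: 0.0121
gripper_force: 118.0
```

Emit:
step_arm([
  [0,0,0],
  [0,0,0],
  [0,0,0],
  [0,0,0],
  [0,0,0],
  [0,0,0],
  [0,0,0],
], fingers=[0.5,0.2,-0.2,-0.5,-1,-1,-1], twist=[0,0,0,0,0,0,0])

```text
time_s: 24.28
position: [0.4833, 0.1048, 0.0571]
tool_rot: [[0.024, 1.0, 0.0], [1.0, -0.024, 0.0], [0.0, 0.0, -1.0]]
ft_force: [-0.2, -0.8, 0.5]
grip_width: 0.0856
gripper_force: 0.0
```

Emit:
step_arm([
  [0,0,-0.1],
  [0,0,-0.3],
  [0,0,-0.4],
  [0,0,-0.4],
  [0,0,-0.2],
  [0,0,0],
  [0,0,0],
], fingers=[-1,-1,-1,-1,-1,-1,-1], twist=[0,0,0,0,0,0,0])

```text
time_s: 25.15
position: [0.4829, 0.1047, 0.1964]
tool_rot: [[0.024, 1.0, -0.001], [1.0, -0.024, 0.0], [-0.0, -0.001, -1.0]]
ft_force: [-0.5, 0.7, -0.1]
grip_width: 0.0854
gripper_force: 0.0
```

Run:
```python
from h import *
s=monitor.observe(); print(s["time_s"],s["position"],s["ft_force"],s["grip_width"])
for n in ["top","side"]:
    cal=optics.get_calibration(n); im,d=optics.get_image(n)
    for nm,h in [("scoop",.0225),("scoop_lip",.022),("trivet",0.0),("pan",.006)]:
        for a in models.landmark_of(n,nm)[:1]: print(n,nm,round(a["confidence"],2),atz(cal,a["point"],h)[0].round(4))
    for r in models.trace(n,"scoop")[:1]:
        P=depthpts(cal,d,r["mask"])
        for lo in (-40,-25,-10,5,20,35):
            k=(abs(P[:,0]-.481)<.025)&(P[:,1]*1000>lo)&(P[:,1]*1000<=lo+15)
            if k.sum()>3: print(lo,np.percentile(P[k,2],[20,50]).round(4))
    for r in models.trace(n,"chestnut_0")[:7]:
        P=depthpts(cal,d,r["mask"]); m=np.median(P,0); print("nut",round(r["confidence"],2),m.round(3),"r",np.hypot(m[0]-.468,m[1]+.41).round(3))
```

```text
25.15 [0.48287989 0.10474977 0.19638694] [-0.48760626  0.68245992 -0.05201473] 0.08540316426173661
top scoop 0.61 [0.4797 0.0106 0.0225]
top scoop_lip 0.58 [ 0.4766 -0.041   0.022 ]
top trivet 0.75 [0.4811 0.0092 0.    ]
top pan 0.61 [ 0.4775 -0.4156  0.006 ]
nut 0.72 [ 0.461 -0.457  0.036] r 0.047
nut 0.5 [ 0.412 -0.414  0.036] r 0.056
nut 0.49 [ 0.435 -0.472  0.036] r 0.07
nut 0.32 [0.483 0.008 0.017] r 0.418
side scoop 0.57 [0.484  0.0012 0.0225]
side scoop_lip 0.89 [ 0.4727 -0.0446  0.022 ]
side trivet 0.59 [0.4912 0.01   0.    ]
side pan 0.92 [ 0.4773 -0.4098  0.006 ]
nut 0.57 [ 0.459 -0.46   0.035] r 0.051
nut 0.55 [ 0.535 -0.414  0.034] r 0.067
nut 0.54 [ 0.432 -0.472  0.035] r 0.072
nut 0.45 [ 0.409 -0.415  0.035] r 0.059
```

Emit:
step_arm([
  [0,0,0],
  [0,0,0],
  [0,0,0],
  [0,0,0],
  [0,0,0],
  [0,0,0],
  [0,0,0],
  [0,0,0],
  [0,0,0],
  [0,0,0],
], fingers=[-1,-1,-1,-1,-1,-1,-1,-1,-1,-1], twist=[0,0,0,0,0,0,0,0,0,0])

```text
time_s: 27.1
position: [0.4833, 0.1048, 0.1971]
tool_rot: [[0.023, 1.0, -0.0], [1.0, -0.023, 0.0], [0.0, -0.0, -1.0]]
ft_force: [-0.3, -0.6, -0.6]
grip_width: 0.0854
gripper_force: 0.0
```

Run:
```python
from h import *
from scipy.optimize import least_squares
for rep in range(4):
    im,d=optics.get_image("side"); cal=optics.get_calibration("side")
    P=depthpts(cal,d,np.ones(d.shape,bool))
    if rep==0:
        m=(abs(P[:,0]-.47)<.12)&(abs(P[:,1]+.41)<.11)&(P[:,2]>.054)&(P[:,2]<.068); q=P[m]
        print("pan",least_squares(lambda p:np.hypot(q[:,0]-p[0],q[:,1]-p[1])-.093,[.47,-.41],loss="soft_l1",f_scale=.002).x.round(4))
        m=(abs(P[:,0]-.481)<.022)&(P[:,1]>-.035)&(P[:,1]<.035)&(P[:,2]<.04); A=np.c_[P[m][:,:2],np.ones(m.sum())]; print("scoop floor plane",np.linalg.lstsq(A,P[m][:,2],rcond=None)[0].round(3),np.median(P[m][:,2]))
    m=(np.hypot(P[:,0]-.468,P[:,1]+.41)<.084)&(P[:,2]>.026)&(P[:,2]<.05); rc=np.argwhere(d>0)[m]
    g=np.zeros(d.shape,np.uint8); g[rc[:,0],rc[:,1]]=1
    k,l,st,ce=cv2.connectedComponentsWithStats(g); print(rep,[(st[i,4],atz(cal,ce[i],.03)[0][:2].round(3).tolist()) for i in range(1,k) if st[i,4]>15])
    print([ (round(r["confidence"],2),atz(cal,r["point"],.0255)[0][:2].round(3).tolist()) for r in models.trace("side","chestnut_0") if r["confidence"]>.3])
print(monitor.observe()["time_s"])
```

```text
pan [ 0.468  -0.4099]
scoop floor plane [ 0.049  0.051 -0.003] 0.02060098175626579
0 [(np.int32(89), [0.54, -0.415]), (np.int32(91), [0.507, -0.464]), (np.int32(203), [0.449, -0.467]), (np.int32(112), [0.412, -0.416])]
[(0.68, [0.503, -0.457]), (0.63, [0.455, -0.456]), (0.59, [0.537, -0.409]), (0.57, [0.411, -0.416]), (0.42, [0.431, -0.48])]
1 [(np.int32(88), [0.54, -0.415]), (np.int32(94), [0.507, -0.464]), (np.int32(199), [0.449, -0.467]), (np.int32(113), [0.412, -0.415])]
[(0.68, [0.531, -0.415]), (0.61, [0.409, -0.412]), (0.47, [0.495, -0.458]), (0.4, [0.434, -0.474])]
2 [(np.int32(85), [0.54, -0.415]), (np.int32(91), [0.508, -0.464]), (np.int32(197), [0.449, -0.467]), (np.int32(114), [0.412, -0.416])]
[(0.68, [0.502, -0.464]), (0.56, [0.411, -0.417]), (0.49, [0.643, -0.171]), (0.48, [0.535, -0.411]), (0.43, [0.462, -0.462])]
3 [(np.int32(90), [0.539, -0.415]), (np.int32(93), [0.507, -0.464]), (np.int32(199), [0.449, -0.467]), (np.int32(106), [0.412, -0.416])]
[(0.6, [0.531, -0.409]), (0.59, [0.441, -0.473]), (0.45, [0.406, -0.415]), (0.4, [0.456, -0.46])]
27.5
```

Run:
```python
from h import *
from scipy.optimize import least_squares
for n in ["top","side"]:
    im,d=optics.get_image(n); cal=optics.get_calibration(n)
    for tag,dd in (("start",np.load(n+"0.npz")["d"]),("now",d)):
        P=depthpts(cal,dd,np.ones(dd.shape,bool))
        for nm,c,r,hi in (("floor",(.481,.005),.024,.032),("trivet ring",(.481,.01),.076,.03)):
            rr=np.hypot(P[:,0]-c[0],P[:,1]-c[1]); m=(rr<r)&(P[:,2]<hi)&(P[:,2]>.01)
            if nm!="floor": m&=(rr>.066)&(P[:,1]<.06)
            q=P[m]; f=least_squares(lambda p:p[0]*(q[:,0]-c[0])+p[1]*(q[:,1]-c[1])+p[2]-q[:,2],[0,0,.02],loss="soft_l1",f_scale=.001).x; print(n,tag,nm,m.sum(),f.round(4))
```

```text
top start floor 363 [0.0428 0.0417 0.0217]
top start trivet ring 654 [0.0063 0.006  0.0166]
top now floor 359 [0.0273 0.0307 0.0219]
top now trivet ring 659 [0.0031 0.0055 0.0165]
side start floor 221 [0.0377 0.0291 0.0209]
side start trivet ring 411 [0.0116 0.0008 0.0159]
side now floor 225 [0.0732 0.0236 0.0209]
side now trivet ring 408 [0.0118 0.0024 0.0158]
```

The scoop floor reads the same as at the start, so it lies flat. Five chestnuts are at rest in the pan, the pan has not moved, and the gripper is clear. I hand in.

```bash
python3 -c "
from h import *
print(close_job())"
```

```text
the job is handed in; nothing more can be done
None
```

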